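Put the mixed-up colour-paste tins back into their own gravity lanes

TASK

Somebody restocked the roller rack from the wrong end: in each of the three lanes a fresh, clean-lidded tin of another colour stands in front of the opened tin with the smeared lid. Move the fresh tins round so that each lane holds only the colour of its card, with the opened tin in front against the stop and the fresh tin of that colour rolled up close behind it; a lane only has room for two, so use the plywood board, or any bare spot on the bench, on the way. Keep all tins upright.

Things in the scene. Friction and masses are not known exactly. Their poses are not given: they have to be found in the camera images.
- opened_red_center (a point): Opened tin of red colour paste: round, 56 mm across, 66 mm tall, about 0.16 kg; red band, bare metal lid smeared with red paste. Starts as the rear of two tins on the rollers of its own colour's lane. The point is on its axis, half-way up (33 mm over the base); z up along its axis.
- opened_blue_center (a point): Opened tin of blue colour paste: round, 56 mm across, 66 mm tall, about 0.16 kg; blue band, bare metal lid smeared with blue paste. Starts as the rear of two tins on the rollers of its own colour's lane. The point is on its axis, half-way up (33 mm over the base); z up along its axis.
- opened_yellow_center (a point): Opened tin of yellow colour paste: round, 56 mm across, 66 mm tall, about 0.16 kg; yellow band, bare metal lid smeared with yellow paste. Starts as the rear of two tins on the rollers of its own colour's lane. The point is on its axis, half-way up (33 mm over the base); z up along its axis.
- fresh_red_center (a point): Fresh tin of red colour paste: round, 56 mm across, 66 mm tall, about 0.22 kg; red band and clean, wholly red lid. Starts at the stop of the lane with the yellow card. The point is on its axis, half-way up (33 mm over the base); z up along its axis. Grip it across the lane, fingertips above the side walls.
- fresh_blue_center (a point): Fresh tin of blue colour paste: round, 56 mm across, 66 mm tall, about 0.22 kg; blue band and clean, wholly blue lid. Starts at the stop of the lane with the red card. The point is on its axis, half-way up (33 mm over the base); z up along its axis. Grip it across the lane, fingertips above the side walls.
- fresh_yellow_center (a point): Fresh tin of yellow colour paste: round, 56 mm across, 66 mm tall, about 0.22 kg; yellow band and clean, wholly yellow lid. Starts at the stop of the lane with the blue card. The point is on its axis, half-way up (33 mm over the base); z up along its axis. Grip it across the lane, fingertips above the side walls.
- lane_red: Sloped roller lane with the red card; three stand side by side, 106 mm apart, in a fixed rack. Origin at bench height under the stop's inner face, mid-lane; x runs level from the stop (low end) to the open loading end, y across to the left, z up. 62 mm wide inside, side walls 8 mm and stop 22 mm above the rollers, which end at x = 129 mm: room for two tins.
- lane_blue: Sloped roller lane with the blue card; three stand side by side, 106 mm apart, in a fixed rack. Built and measured like the other two. The rollers (12 mm thick, 17.5 mm apart) turn freely; their top line is 42 mm above the bench at x = 0 and climbs 0.12 mm per mm of x (7 degrees). A tin leans back with the slope. At the stop its centre is at x = 24, z = 78 mm; a second tin touching it has x = 79, z = 85 mm.
- lane_yellow: Sloped roller lane with the yellow card; three stand side by side, 106 mm apart, in a fixed rack. Built and measured like the other two. A tin let go on the rollers rolls by itself, within about 1 s, to the stop or to the tin ahead; so the rear tin comes forward when the front tin is lifted out, and a tin set down at the loading end closes up.
- board: Bare plywood offcut, 95 x 130 mm, 12 mm thick, lying flat to the left or right of the rack; fixed, and free to stand a tin on. Origin at the centre of its underside; its long side runs along its y.

How it is judged:
By the outcome, as a careful person would: the job done as asked, in the order asked, and still so for the second after the job is handed in, with the robot touching nothing.
It also fails if it takes over 112 s, if anything falls off the work surface, if the arm or the gripper's body presses on something with over 40 N, if the wrist force passes 120 N, or if a joint passes its speed limit or range.

ROBOT

A 6-joint arm with a two-finger parallel gripper is mounted at the origin on the work surface; the furniture and walls round the work are solid. World frame = base frame: x ahead of the robot, y to its left, z up, the work surface at z = 0. Lengths are in m, angles in rad, forces in N, time in s.
With the tool pointing down it reaches from about 0.275 to 0.875 m from the base axis. Payload 12.5 kg.
Tool frame: the origin (TCP) lies on the centre line of the jaws, within the pads' length; the fingertips stand 14 mm ahead of it and the grasp point (between the pads) lies 5 mm behind it (manip.tcp_to_tips is the y of the fingertips in the tool frame, in m); y points along the fingers, x is the direction in which the jaws open and shut, and the axes are right-handed (so a half turn about y gives the same grasp; the last joint's range is limited). The gripper opens to 85 mm and grips with 20 to 120 N. Pads are 22 mm wide; open, the fingers measure 114 mm over their backs; the gripper's body (76 mm by 85 mm) begins 54 mm behind the grasp point. The pads swing forward as they close: fully open they stand 13 mm farther back than shut.
Start: joints at [1.195, 0.351, 1.652, -0, 1.139, -0.085], TCP at [0.158, 0.527, 0.245] pointing down, gripper open.
Joint ranges: [-2.75, 2.75], [-0.79, 2.1], [0.01, 2.65], [-1.57, 4.71], [0.07, 3.14], [-2.87, 2.87]. Speed limits (rad/s): [2.22, 2.22, 2.79, 3.14, 3.14, 3.14].

INTERFACE

Orientations are given as a unit quaternion [w, x, y, z].
In Python, from station import manip gives the robot as it stands.
- The arm moves only by the shell command python3 -m creep 'ROWS' [OPENING] [FORCE]. ROWS is JSON, a list of rows, each a list of 2 entries, a list of its own where there are three numbers: the shift along the tool's x, y, z in m, then the turn, a rotation vector about the tool's x, y, z in rad. In form: [[[tx, ty, tz], [ax, ay, az]], ...]. A call has 1 to 20 rows; each row shifts and turns the commanded pose from where the row before left it, along the tool's axes as they then stand; what a row does not reach is not made up. A row lasts 1/8 s, in which the tool goes at most 62.5 mm and 10.7 degrees, less where a joint would pass 70% of its speed; a pose out of reach is approached as far as the arm can. A call with a gripper value outside its range is refused whole. OPENING is the gripper's target within -1 to 1 (shut at 1, half-way at 0, fully open at -1), set as the call begins (- or left out, the last holds). The fingers move at their own pace and stop on an object; FORCE is the grip in N (left out, the last holds). Time passes only in rows, so rows that do not move let the fingers close. It gives the time, the measured TCP pose, the force and the opening at its end, in the units of the state.
- manip.state(): the state, without advancing time (a new reading comes with each control period).
- manip.grab_frame(name): name is "scene" or "top"; returns a dict with "frame" (384x512x3 uint8, red, green, blue), "range_z" (384x512 float32, m along the optical axis (not along the pixel's ray), 0 where there is no reading), "K" (3x3 intrinsics, pixels), "world_from_camera" (4x4, takes a point from camera to world coordinates). Camera axes: x right, y up, looking along -z (the intrinsics and any distortion apply to the point x, -y, -z); pixel columns grow to the right and rows downward; lengths in m; the calibration is good to about 2 mm. A picture is of the moment at which its call begins.
- manip.sign_off(): hands the job in, once; it reports no verdict.
The state is a dict: "clock": time; "joint_positions": joint angles; "joint_velocities": joint speeds; "effort": joint torques, N m; "ee_pos": TCP position; "tcp_rot": TCP orientation; "wrist_force": force on the tool from outside, world axes, zero at the start; "wrist_torque": the same for the moment, N m; "finger_gap": finger opening in m.
Only numpy, scipy, OpenCV 4.12 (cv2) and the standard library are available. Lean on these libraries where they do the work, as an engineer would, in place of code of your own. Each camera call takes 0.05 s, during which the arm holds its last target. There are 200 camera calls.

## Working session

There is one attempt and no reset: what is moved stays moved. The work goes in short steps, Python scripts to look and compute and a shell command to move; the robot and the scene stay as the last step left them, time stands still between calls to the robot, and variables do not carry over. Pictures are saved under pics/ and viewed, about 12 in all and at most 16, crops included, and the job is handed in when it is done.

```bash
mkdir -p pics; ls
python3 - <<'E'
from station import manip
import cv2,numpy as np
s=manip.state();print({k:np.round(v,3).tolist() for k,v in s.items()}, manip.tcp_to_tips)
for n in("scene","top"):
    f=manip.grab_frame(n);cv2.imwrite(f"pics/{n}0.png",f["frame"][:,:,::-1]);np.savez(f"{n}0.npz",**f)
    print(n,np.round(f["world_from_camera"],3).tolist(),f["K"].tolist())
E
```

```text
pics
{'clock': 0.0, 'joint_positions': [1.195, 0.351, 1.652, 0.0, 1.139, -0.085], 'joint_velocities': [0.001, -0.001, 0.001, 0.001, 0.0, 0.001], 'effort': [-0.003, -50.61, -29.141, -0.0, 0.004, 0.0], 'ee_pos': [0.158, 0.527, 0.245], 'tcp_rot': [-0.567, 0.567, 0.422, -0.423], 'wrist_force': [-0.206, -0.37, -0.558], 'wrist_torque': [-0.058, -0.01, -0.004], 'finger_gap': 0.085} 0.014
scene [[0.504, 0.624, -0.598, -0.118], [-0.864, 0.347, -0.366, -0.417], [-0.021, 0.7, 0.713, 0.88], [0.0, 0.0, 0.0, 1.0]] [[415.50552998538944, 0.0, 253.8408090487198], [0.0, 415.50552998538944, 189.7276842804429], [0.0, 0.0, 1.0]]
top [[-0.022, 0.983, -0.182, 0.335], [-1.0, -0.021, 0.008, 0.006], [0.004, 0.182, 0.983, 1.189], [0.0, 0.0, 0.0, 1.0]] [[432.1888822211615, 0.0, 255.301992224739], [0.0, 432.1888822211615, 190.73616145156936], [0.0, 0.0, 1.0]]
```

View pics/top0.png

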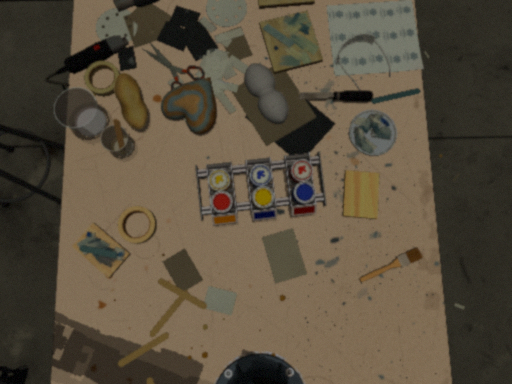

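View pics/scene0.png

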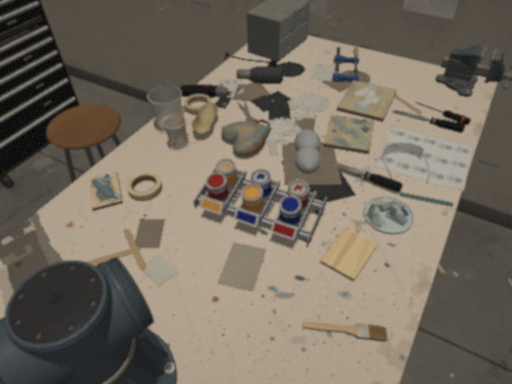

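The rack is at the centre of the top view, with the cards and stops on the robot's side. From left to right the lanes are yellow (front tin red, px 221,202), blue (front yellow, 263,197) and red (front blue, 304,192). The opened tins stand behind them, and the board is on the right at about (361,194).

```bash
cat > h.py <<'E'
import numpy as np,cv2
def cloud(f):
    K=f["K"];T=f["world_from_camera"];z=f["range_z"].astype(float)
    v,u=np.mgrid[:z.shape[0],:z.shape[1]]
    P=np.stack([(u-K[0,2])/K[0,0]*z,-(v-K[1,2])/K[1,1]*z,-z],-1)
    W=P@T[:3,:3].T+T[:3,3]; W[z==0]=np.nan
    return W
def lids(f,box,zlo,zhi):
    # connected blobs of points in a height window -> centroid
    W=cloud(f);m=np.zeros(W.shape[:2],np.uint8);u0,u1,v0,v1=box
    ok=(W[...,2]>zlo)&(W[...,2]<zhi);m[v0:v1,u0:u1]=ok[v0:v1,u0:u1]
    m=cv2.morphologyEx(m,cv2.MORPH_OPEN,np.ones((3,3)))
    n,l,st,c=cv2.connectedComponentsWithStats(m)
    out=[]
    for i in range(1,n):
        if st[i,4]<60: continue
        p=W[l==i];(cx,cy),r=cv2.minEnclosingCircle(np.float32(p[:,:2]))
        out.append((c[i].round(1),st[i,4],np.median(p,0).round(4),np.round([cx,cy,r],4),f["frame"][l==i].mean(0).round()))
    return out
E
python3 - <<'E'
from h import *
f=np.load("top0.npz");W=cloud(f)
for v,u in((202,221),(180,219),(197,263),(174,261),(192,304),(169,302),(194,350),(194,370),(240,320),(194,330)): print((u,v),W[v,u].round(4))
for z in ((.09,.14),): 
  for o in lids(f,(190,335,140,225),*z): print(*o)
m=(abs(W[...,2]-.012)<.005);m[:, :330]=0;m[:,400:]=0;m[:155]=0;m[230:]=0
p=np.float32(W[m][:,:2]);print(len(p),cv2.minAreaRect(p),np.median(W[m],0))
cv2.imwrite("pics/crop0.png",cv2.resize(f["frame"][140:240,180:390,::-1],None,fx=3.8,fy=3.8,interpolation=cv2.INTER_CUBIC))
E
```

```text
(221, 202) [0.5068 0.0849 0.1108]
(219, 180) [0.562  0.089  0.1185]
(263, 197) [ 0.5175 -0.0214  0.1094]
(261, 174) [ 0.5753 -0.0176  0.1183]
(304, 192) [ 0.5281 -0.1257  0.1101]
(302, 169) [ 0.5862 -0.1222  0.118 ]
(350, 194) [ 0.5371 -0.2645  0.0135]
(370, 194) [ 0.5357 -0.3196  0.0144]
(320, 240) [ 0.4127 -0.1761  0.0083]
(330, 194) [ 0.5403 -0.2114  0.0014]
[302.7 180.8] 779 [ 0.5558 -0.1231  0.1138] [ 0.5568 -0.1249  0.0551] [80. 72. 81.]
[261.7 185.4] 762 [ 0.5478 -0.0187  0.114 ] [ 0.5468 -0.0182  0.0552] [103.  97.  67.]
[220.2 190.2] 775 [0.5394 0.0865 0.1136] [0.537  0.0893 0.0553] [110.  79.  62.]
1536 ((0.5432327389717102, -0.30318236351013184), (0.19179362058639526, 0.20657481253147125), 2.9841082096099854) [ 0.5366163  -0.2950316   0.01323412]
```

View pics/crop0.png

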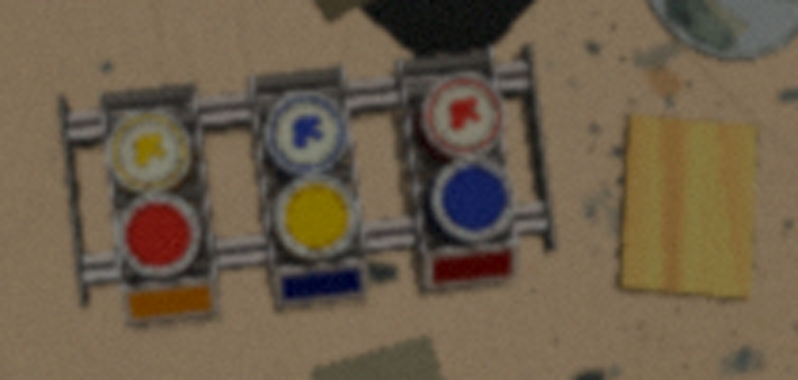

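The measured heights fit: lids at 0.110 and 0.118 m, board top at 0.013 m, and lane pitch about 107 mm. I estimate lane x at (0.996, 0.092) and the board centre at (0.536, -0.297). Next I'll work out the tool alignment.

```bash
cat > go.py <<'E'
import numpy as np,sys
from scipy.spatial.transform import Rotation as R
from station import manip
# lane frame: yaw only; origin = lane blue origin
LX=np.array([.9958,.092,0]);LX/=np.linalg.norm(LX);LY=np.array([-LX[1],LX[0],0])
O=np.array([.547,-.0185,0])-.0475*LX
def lane(p): d=np.asarray(p)-O;return np.array([d@LX,d@LY,d[2]])
def rep():
    s=manip.state();q=s["tcp_rot"];r=R.from_quat([q[1],q[2],q[3],q[0]])
    print("t",round(s["clock"],2),"lane xyz mm",(lane(s["ee_pos"])*1e3).round(1),"gap",round(s["finger_gap"]*1e3,1),"F",np.round(s["wrist_force"],1),"j",np.round(s["joint_positions"],2))
    return s,r
if __name__=="__main__":
    s,r=rep();print(r.as_matrix().round(3))
    for sg in(1,-1):
        X=sg*LY;Y=np.array([0,0,-1.]);D=np.c_[X,Y,np.cross(X,Y)]
        print(sg,(r.inv()*R.from_matrix(D)).as_rotvec().round(3), "tool z",np.cross(X,Y).round(2))
    print("board",(lane([.536,-.297,.012])*1e3).round(1),"Y",(lane([.538,.088,0])*1e3).round(1),"R",(lane([.5563,-.124,0])*1e3).round(1))
E
python3 go.py
```

```text
t 0.1 lane xyz mm [-290.1  578.7  244.8] gap 85.7 F [-0.3 -0.5 -0.2] j [ 1.2   0.35  1.65  0.    1.14 -0.08]
[[ 0.287 -0.    -0.958]
 [ 0.958 -0.001  0.287]
 [-0.001 -1.     0.   ]]
1 [-0.    -0.383 -0.001] tool z [-1.   -0.09 -0.  ]
-1 [ 1.000e-03  2.759e+00 -0.000e+00] tool z [1.   0.09 0.  ]
board [  10.9 -276.3   12. ] Y [ 48.3 106.9   0. ] R [  47.1 -105.9    0. ]
```

```bash
python3 -m creep '[[[0,0,0],[0,-0.128,0]],[[0,0,0],[0,-0.128,0]],[[0,0,0],[0,-0.127,0]],[[-0.04,0,-0.026],[0,0,0]],[[-0.04,0,-0.026],[0,0,0]],[[-0.04,0,-0.026],[0,0,0]],[[-0.04,0,-0.026],[0,0,0]],[[-0.04,0,-0.026],[0,0,0]],[[-0.04,0,-0.026],[0,0,0]],[[-0.04,0,-0.026],[0,0,0]],[[-0.04,0,-0.026],[0,0,0]],[[-0.04,0,-0.026],[0,0,0]],[[-0.04,0,-0.027],[0,0,0]],[[-0.04,0,-0.027],[0,0,0]],[[-0.032,0.03,-0.026],[0,0,0]],[[0,0.03,0],[0,0,0]]]' -1 40; python3 go.py
```

```text
clock: 2.1
ee_pos: [0.5152, 0.0839, 0.1842]
tcp_rot: [-0.477, 0.477, 0.522, -0.522]
wrist_force: [-1.4, 0.3, 0.4]
finger_gap: 0.0851
t 2.1 lane xyz mm [ 25.2 104.9 184.2] gap 85.1 F [-1.4  0.3  0.4] j [ 0.07  0.37  1.79 -0.    0.98 -1.59]
[[-0.089  0.001 -0.996]
 [ 0.996 -0.    -0.089]
 [-0.    -1.    -0.001]]
1 [ 0.001 -0.003 -0.   ] tool z [-1.   -0.09 -0.  ]
-1 [0.000e+00 3.139e+00 1.000e-03] tool z [1.   0.09 0.  ]
board [  10.9 -276.3   12. ] Y [ 48.3 106.9   0. ] R [  47.1 -105.9    0. ]
```

Within 2 mm of the target. One look at the alignment before descending.

Run:
```python
from h import *
from station import manip
a=[]
for n,(u,v) in (("top",(170,130)),("scene",(170,140))):
    f=manip.grab_frame(n);a.append(cv2.resize(f["frame"][v:v+120,u:u+170,::-1],None,fx=2.3,fy=2.3,interpolation=cv2.INTER_CUBIC))
cv2.imwrite("pics/a1.png",np.hstack(a))
```

```text
(no output)
```

View pics/a1.png

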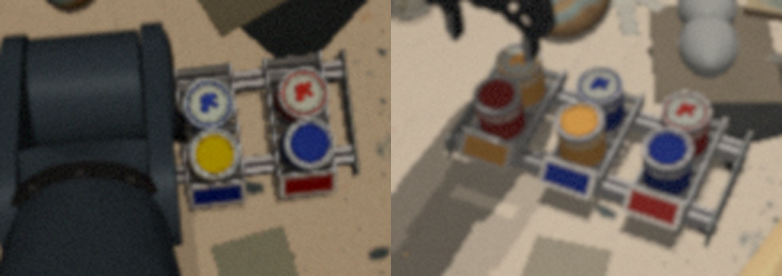

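The arm hides the tin from above. In the scene crop the two fingers (455,25 and 530,45) straddle the red tin's column. I'll correct 2 mm, descend 106 mm and grip.

```bash
python3 -m creep '[[[0.001,0.03,0],[0,0,0]],[[0.001,0.03,0],[0,0,0]],[[0,0.02,0],[0,0,0]],[[0,0.015,0],[0,0,0]],[[0,0.011,0],[0,0,0]],[[0,0,0],[0,0,0]]]' - - && python3 -m creep '[[[0,0,0],[0,0,0]],[[0,0,0],[0,0,0]],[[0,0,0],[0,0,0]],[[0,0,0],[0,0,0]],[[0,0,0],[0,0,0]],[[0,0,0],[0,0,0]],[[0,0,0],[0,0,0]],[[0,0,0],[0,0,0]]]' 1 40; python3 go.py|head -1
```

```text
clock: 2.95
ee_pos: [0.5135, 0.0879, 0.0792]
tcp_rot: [0.477, -0.476, -0.522, 0.523]
wrist_force: [-0.0, 0.4, -0.0]
finger_gap: 0.0857
clock: 3.95
ee_pos: [0.5141, 0.0879, 0.0801]
tcp_rot: [-0.476, 0.477, 0.523, -0.522]
wrist_force: [-1.1, 0.9, 6.5]
finger_gap: 0.0551
t 3.95 lane xyz mm [ 24.5 109.   80.1] gap 55.1 F [-1.1  0.9  6.5] j [ 0.08  0.54  1.85  0.    0.75 -1.58]
```

Gripped at gap 55 mm with the tin touching lightly. Lift, carry over to the board, and tilt the tin upright.

```bash
python3 -m creep '[[[0,-0.01,0],[0,0,0]],[[0,-0.01,0],[0,0,0]],[[0,-0.02,0],[0,0,0]],[[0,-0.03,0],[0,0,0]],[[0,-0.03,0],[0,0,0]],[[0,-0.025,0],[0,0,0]],[[-0.02,0,0],[0,0,0]],[[-0.04,0,0],[0,0,0]],[[-0.045,0,0],[0,0,0]],[[-0.045,0,0],[0,0,0]],[[-0.045,0,0.003],[0,0,0]],[[-0.045,0,0.003],[0,0,0]],[[-0.045,0,0.003],[0,0,0]],[[-0.045,0,0.003],[0,0,0]],[[-0.035,0,0.002],[0,0,0]],[[-0.02,0,0],[0.04,0,0]],[[0,0,0],[0.04,0,0]],[[0,0,0],[0.04,0,0]],[[0,0,0],[0,0,0]]]' - -; python3 go.py;  python3 - <<'E'
from h import *
from station import manip
a=[]
for n,(u,v) in (("top",(190,130)),("scene",(190,140))):
    f=manip.grab_frame(n);a.append(cv2.resize(f["frame"][v:v+140,u:u+200,::-1],None,fx=2,fy=2,interpolation=cv2.INTER_CUBIC))
cv2.imwrite("pics/a2.png",np.hstack(a))
E
```

```text
clock: 6.32
ee_pos: [0.5352, -0.2967, 0.2045]
tcp_rot: [0.504, -0.447, -0.49, 0.553]
wrist_force: [0.5, 1.3, -1.9]
finger_gap: 0.0552
t 6.33 lane xyz mm [  10.2 -275.9  204.5] gap 55.2 F [ 0.5  1.3 -1.9] j [-0.55  0.55  1.45 -0.08  1.24 -2.19]
[[-0.092 -0.119 -0.989]
 [ 0.996 -0.011 -0.092]
 [ 0.    -0.993  0.12 ]]
1 [-0.12  0.    0.  ] tool z [-1.   -0.09 -0.  ]
-1 [ 0.    -3.136  0.188] tool z [1.   0.09 0.  ]
board [  10.9 -276.3   12. ] Y [ 48.3 106.9   0. ] R [  47.1 -105.9    0. ]
```

View pics/a2.png

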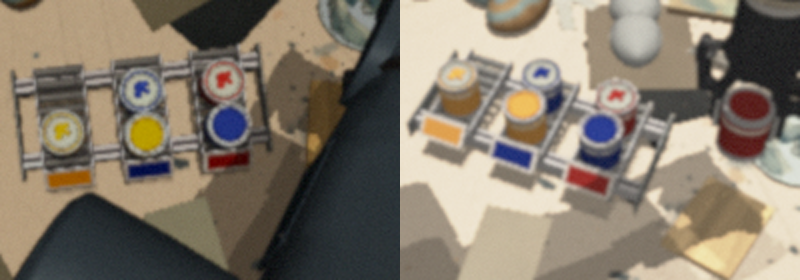

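The red tin is held upright over the board, and opened yellow has rolled to its stop. Lower it straight down.

```bash
python3 -m creep '[[[0,0.03,-0.0036],[0,0,0]],[[0,0.03,-0.0036],[0,0,0]],[[0,0.03,-0.0036],[0,0,0]],[[0,0.03,-0.0036],[0,0,0]],[[0,0.018,-0.0022],[0,0,0]],[[0,0.01,-0.0012],[0,0,0]],[[0,0,0],[0,0,0]],[[0,0,0],[0,0,0]]]' - -; python3 go.py|head -1
```

```text
clock: 7.42
ee_pos: [0.5356, -0.2972, 0.0562]
tcp_rot: [0.504, -0.448, -0.49, 0.553]
wrist_force: [-0.1, 0.3, -2.6]
finger_gap: 0.0552
t 7.42 lane xyz mm [  10.5 -276.4   56.2] gap 55.2 F [-0.1  0.3 -2.6] j [-0.55  0.74  1.54 -0.09  0.96 -2.16]
```

```bash
python3 -m creep '[[[0,0.003,-0.0004],[0,0,0]],[[0,0.002,-0.0002],[0,0,0]],[[0,0.002,-0.0002],[0,0,0]],[[0,0.001,0],[0,0,0]],[[0,0,0],[0,0,0]],[[0,0,0],[0,0,0]]]' - -; python3 go.py|head -1
```

```text
clock: 8.18
ee_pos: [0.5349, -0.2969, 0.0472]
tcp_rot: [0.504, -0.447, -0.49, 0.553]
wrist_force: [-0.1, -0.6, -2.2]
finger_gap: 0.0551
t 8.18 lane xyz mm [   9.9 -276.1   47.2] gap 55.1 F [-0.1 -0.6 -2.2] j [-0.55  0.75  1.54 -0.09  0.95 -2.16]
```

```bash
python3 -m creep '[[[0,0.001,0],[0,0,0]],[[0,0.001,0],[0,0,0]],[[0,0,0],[0,0,0]],[[0,0,0],[0,0,0]]]' - -; python3 go.py|head -1
```

```text
clock: 8.68
ee_pos: [0.535, -0.297, 0.0469]
tcp_rot: [0.504, -0.447, -0.49, 0.553]
wrist_force: [-4.4, 3.8, 15.6]
finger_gap: 0.0553
t 8.68 lane xyz mm [   9.9 -276.2   46.9] gap 55.3 F [-4.4  3.8 15.6] j [-0.55  0.75  1.54 -0.09  0.95 -2.16]
```

```bash
python3 -m creep '[[[0,0,0],[0,0,0]],[[0,0,0],[0,0,0]],[[0,0,0],[0,0,0]],[[0,0,0],[0,0,0]],[[0,-0.01,0],[0,0,0]],[[0,-0.03,0],[0,0,0]],[[0,-0.04,0],[0,0,0]],[[0,-0.04,0],[0,0,0]],[[0,-0.02,0],[0,0,0]],[[0.02,0,0],[-0.06,0,0]],[[0.04,0,0],[-0.06,0,0]],[[0.045,0,0],[0,0,0]],[[0.045,0,0],[0,0,0]],[[0.045,0,0],[0,0,0]],[[0.045,0,0],[0,0,0]],[[0.036,0,0],[0,0,0]],[[0,0,0],[0,0,0]],[[0,0,0],[0,0,0]]]' -1 -; python3 go.py;  python3 - <<'E'
from h import *
from station import manip
a=[]
for n,(u,v) in (("top",(190,130)),("scene",(190,140))):
    f=manip.grab_frame(n);a.append(cv2.resize(f["frame"][v:v+140,u:u+200,::-1],None,fx=2,fy=2,interpolation=cv2.INTER_CUBIC))
    if n=="top":
        for o in lids(f,(190,400,140,235),.06,.13): print(*o)
cv2.imwrite("pics/a3.png",np.hstack(a))
E
```

```text
clock: 10.92
ee_pos: [0.5262, -0.021, 0.1847]
tcp_rot: [-0.476, 0.477, 0.523, -0.522]
wrist_force: [0.4, -1.2, -0.5]
finger_gap: 0.0856
t 10.93 lane xyz mm [ 26.5  -0.5 184.7] gap 85.6 F [ 0.4 -1.2 -0.5] j [-0.13  0.38  1.77 -0.    0.99 -1.79]
[[-0.092  0.001 -0.996]
 [ 0.996 -0.    -0.092]
 [-0.    -1.    -0.001]]
1 [ 0.001  0.    -0.   ] tool z [-1.   -0.09 -0.  ]
-1 [-0.000e+00 -3.141e+00 -1.000e-03] tool z [1.   0.09 0.  ]
board [  10.9 -276.3   12. ] Y [ 48.3 106.9   0. ] R [  47.1 -105.9    0. ]
[308.3 169.5] 111 [ 0.5839 -0.1378  0.1171] [ 0.5914 -0.1399  0.028 ] [129. 112. 100.]
[308.8 191.7] 205 [ 0.5281 -0.1377  0.1107] [ 0.5303 -0.1407  0.0322] [ 65.  70. 103.]
[368.1 191.4] 386 [ 0.5324 -0.2978  0.0778] [ 0.5329 -0.2995  0.0292] [117.  56.  47.]
[217.5 200.8] 224 [0.5099 0.0929 0.1108] [0.5097 0.0875 0.0265] [135. 126.  88.]
```

View pics/a3.png

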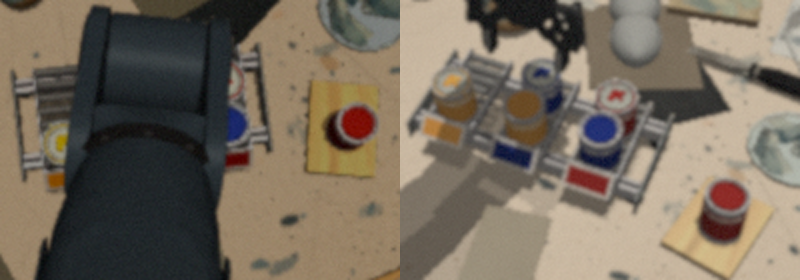

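The red tin stands upright on the board (lid z 0.078, at 0.533, -0.298). Now pick fresh yellow.

```bash
python3 -m creep '[[[0,0.03,0.001],[0,0,0]],[[0,0.03,0.001],[0,0,0]],[[0,0.02,0],[0,0,0]],[[0,0.015,0],[0,0,0]],[[0,0.010,0],[0,0,0]],[[0,0,0],[0,0,0]]]' - - >/dev/null&& python3 -m creep '[[[0,0,0],[0,0,0]],[[0,0,0],[0,0,0]],[[0,0,0],[0,0,0]],[[0,0,0],[0,0,0]],[[0,0,0],[0,0,0]],[[0,0,0],[0,0,0]],[[0,0,0],[0,0,0]],[[0,0,0],[0,0,0]]]' 1 40; python3 go.py|head -1
```

```text
clock: 12.78
ee_pos: [0.5245, -0.0208, 0.08]
tcp_rot: [-0.476, 0.477, 0.523, -0.522]
wrist_force: [-0.9, 0.1, 6.9]
finger_gap: 0.055
t 12.78 lane xyz mm [24.9 -0.2 80. ] gap 55.0 F [-0.9  0.1  6.9] j [-0.13  0.54  1.84 -0.    0.76 -1.79]
```

```bash
python3 -m creep '[[[0,-0.01,0],[0,0,0]],[[0,-0.01,0],[0,0,0]],[[0,-0.02,0],[0,0,0]],[[0,-0.03,0],[0,0,0]],[[0,-0.03,0],[0,0,0]],[[0,-0.02,0],[0,0,0]],[[0.027,0,-0.016],[0,0,0]],[[0.027,0,-0.016],[0,0,0]],[[0.027,0,-0.016],[0,0,0]],[[0.026,0,-0.014],[0,0,0]],[[0,0,0],[0,0,0]],[[0,0.03,0],[0,0,0]],[[0,0.03,0],[0,0,0]],[[0,0.02,0],[0,0,0]],[[0,0.02,0],[0,0,0]],[[0,0.006,0],[0,0,0]],[[0,0,0],[0,0,0]]]' - -; python3 go.py|head -1;  python3 - <<'E'
from h import *
from station import manip
f=manip.grab_frame("scene");cv2.imwrite("pics/a4.png",cv2.resize(f["frame"][130:280,180:380,::-1],None,fx=3,fy=3,interpolation=cv2.INTER_CUBIC))
E
```

```text
clock: 14.9
ee_pos: [0.5758, 0.0912, 0.0935]
tcp_rot: [0.477, -0.476, -0.522, 0.522]
wrist_force: [-0.6, -0.2, -1.7]
finger_gap: 0.055
t 14.9 lane xyz mm [ 86.3 106.6  93.5] gap 55.0 F [-0.6 -0.2 -1.7] j [ 0.08  0.6   1.68 -0.    0.86 -1.59]
```

View pics/a4.png

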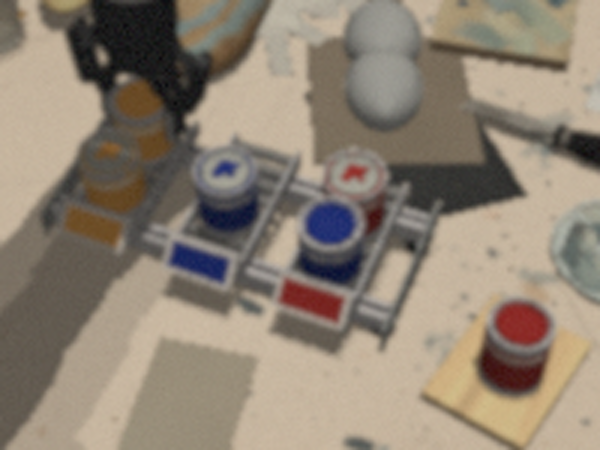

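Fresh yellow (140,110) is held between the lane walls behind opened yellow, and opened blue has rolled to its stop. Lower until it touches.

```bash
python3 -m creep '[[[0,0.002,0],[0,0,0]],[[0,0.002,0],[0,0,0]],[[0,0.001,0],[0,0,0]],[[0,0,0],[0,0,0]],[[0,0,0],[0,0,0]]]' - - ; python3 go.py|head -1
```

```text
clock: 15.58
ee_pos: [0.5759, 0.0916, 0.0882]
tcp_rot: [-0.476, 0.476, 0.523, -0.523]
wrist_force: [0.2, 0.0, -1.8]
finger_gap: 0.055
t 15.57 lane xyz mm [ 86.4 106.9  88.2] gap 55.0 F [ 0.2  0.  -1.8] j [ 0.08  0.61  1.68 -0.    0.85 -1.59]
```

```bash
python3 -m creep '[[[0,0.001,0],[0,0,0]],[[0,0.0005,0],[0,0,0]],[[0,0,0],[0,0,0]],[[0,0,0],[0,0,0]]]' - - ; python3 go.py|head -1
```

```text
clock: 16.08
ee_pos: [0.5764, 0.0916, 0.0876]
tcp_rot: [-0.476, 0.477, 0.523, -0.522]
wrist_force: [-1.5, 0.5, 6.2]
finger_gap: 0.0548
t 16.07 lane xyz mm [ 86.9 106.9  87.6] gap 54.8 F [-1.5  0.5  6.2] j [ 0.08  0.61  1.68 -0.    0.85 -1.59]
```

```bash
python3 -m creep '[[[0,0,0],[0,0,0]],[[0,0,0],[0,0,0]],[[0,0,0],[0,0,0]],[[0,0,0],[0,0,0]],[[0,0,0],[0,0,0]],[[0,0,0],[0,0,0]],[[0,-0.02,0],[0,0,0]],[[0,-0.03,0],[0,0,0]],[[0,-0.03,0],[0,0,0]],[[0,-0.02,0],[0,0,0]],[[-0.033,0,0.01],[0,0,0]],[[-0.036,0,0.011],[0,0,0]],[[-0.036,0,0.011],[0,0,0]],[[-0.036,0,0.01],[0,0,0]],[[-0.036,0,0.01],[0,0,0]],[[-0.036,0,0.01],[0,0,0]],[[0,0,0],[0,0,0]],[[0,0,0],[0,0,0]]]' -1 -; python3 go.py|head -1;  python3 - <<'E'
from h import *
from station import manip
a=[]
for n,(u,v) in (("top",(190,130)),("scene",(190,140))):
    f=manip.grab_frame(n);a.append(cv2.resize(f["frame"][v:v+140,u:u+200,::-1],None,fx=2,fy=2,interpolation=cv2.INTER_CUBIC))
cv2.imwrite("pics/a5.png",np.hstack(a))
E
```

```text
clock: 18.32
ee_pos: [0.5337, -0.1258, 0.1867]
tcp_rot: [-0.477, 0.476, 0.522, -0.522]
wrist_force: [-0.4, 0.3, -0.0]
finger_gap: 0.0854
t 18.32 lane xyz mm [  24.4 -105.6  186.7] gap 85.4 F [-0.4  0.3 -0. ] j [-0.32  0.42  1.71  0.    1.01 -1.98]
```

View pics/a5.png

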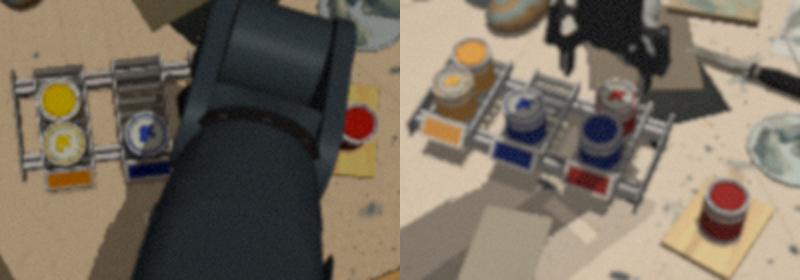

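The yellow lane is done, with the tins closed up at top crop (60,100) and (65,142). Next, pick fresh blue from the red lane and carry it to the blue lane.

```bash
python3 -m creep '[[[0,0.03,0],[0,0,0]],[[0,0.03,0],[0,0,0]],[[0,0.02,0],[0,0,0]],[[0,0.015,0],[0,0,0]],[[0,0.012,0],[0,0,0]],[[0,0,0],[0,0,0]]]' - - >/dev/null&& python3 -m creep '[[[0,0,0],[0,0,0]],[[0,0,0],[0,0,0]],[[0,0,0],[0,0,0]],[[0,0,0],[0,0,0]],[[0,0,0],[0,0,0]],[[0,0,0],[0,0,0]],[[0,0,0],[0,0,0]],[[0,0,0],[0,0,0]]]' 1 40; python3 go.py|head -1
```

```text
clock: 20.18
ee_pos: [0.5342, -0.1264, 0.0805]
tcp_rot: [-0.476, 0.477, 0.523, -0.522]
wrist_force: [-1.1, 0.8, 5.9]
finger_gap: 0.055
t 20.18 lane xyz mm [  24.8 -106.3   80.5] gap 55.0 F [-1.1  0.8  5.9] j [-0.32  0.57  1.78  0.    0.79 -1.98]
```

```bash
python3 -m creep '[[[0,-0.01,0],[0,0,0]],[[0,-0.01,0],[0,0,0]],[[0,-0.02,0],[0,0,0]],[[0,-0.03,0],[0,0,0]],[[0,-0.03,0],[0,0,0]],[[0,-0.02,0],[0,0,0]],[[0.027,0,-0.016],[0,0,0]],[[0.027,0,-0.016],[0,0,0]],[[0.026,0,-0.016],[0,0,0]],[[0.026,0,-0.014],[0,0,0]],[[0,0,0],[0,0,0]],[[0,0.03,0],[0,0,0]],[[0,0.03,0],[0,0,0]],[[0,0.02,0],[0,0,0]],[[0,0.02,0],[0,0,0]],[[0,0.009,0],[0,0,0]],[[0,0.002,0],[0,0,0]],[[0,0,0],[0,0,0]],[[0,0,0],[0,0,0]]]' - -; python3 go.py|head -1;  python3 - <<'E'
from h import *
from station import manip
f=manip.grab_frame("scene");cv2.imwrite("pics/a6.png",cv2.resize(f["frame"][130:280,180:380,::-1],None,fx=3,fy=3,interpolation=cv2.INTER_CUBIC))
E
```

```text
clock: 22.55
ee_pos: [0.586, -0.0151, 0.0894]
tcp_rot: [-0.476, 0.477, 0.523, -0.522]
wrist_force: [0.2, -0.2, -2.6]
finger_gap: 0.0552
t 22.55 lane xyz mm [86.7 -0.2 89.4] gap 55.2 F [ 0.2 -0.2 -2.6] j [-0.11  0.61  1.67 -0.    0.86 -1.77]
```

View pics/a6.png

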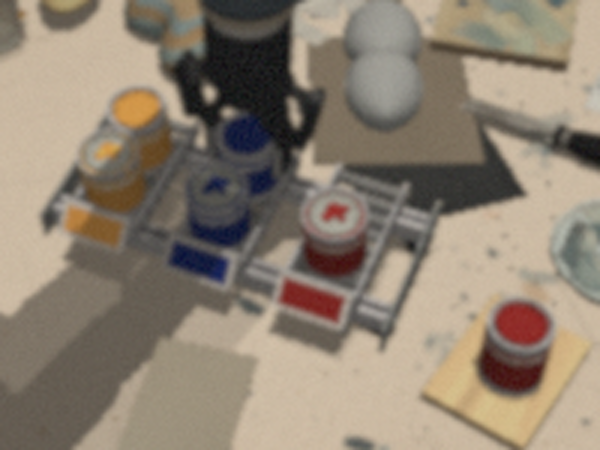

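Fresh blue (248,150) is just above the rollers behind opened blue, and opened red is at its stop. Set it down.

```bash
python3 -m creep '[[[0,0.001,0],[0,0,0]],[[0,0.001,0],[0,0,0]],[[0,0,0],[0,0,0]],[[0,0,0],[0,0,0]]]' - - ; python3 go.py|head -1
```

```text
clock: 23.1
ee_pos: [0.5865, -0.0149, 0.0881]
tcp_rot: [-0.476, 0.477, 0.523, -0.522]
wrist_force: [-2.7, 2.1, 10.0]
finger_gap: 0.0553
t 23.1 lane xyz mm [87.1 -0.1 88.1] gap 55.3 F [-2.7  2.1 10. ] j [-0.1   0.61  1.67  0.    0.85 -1.77]
```

```bash
python3 -m creep '[[[0,0,0],[0,0,0]],[[0,0,0],[0,0,0]],[[0,0,0],[0,0,0]],[[0,0,0],[0,0,0]],[[0,0,0],[0,0,0]],[[0,0,0],[0,0,0]],[[0,-0.02,0],[0,0,0]],[[0,-0.03,0],[0,0,0]],[[0,-0.03,0],[0,0,0]],[[0,-0.02,0],[0,0,0]],[[-0.04,0,0.011],[0,0,0]],[[-0.04,0,0.011],[0,0,0]],[[-0.04,0,0.011],[0,0,0]],[[-0.04,0,0.011],[0,0,0]],[[-0.04,0,0.011],[0,0,0]],[[-0.04,0,0.011],[0,0,0]],[[-0.036,0,0.011],[0,0,0]],[[0,0,0],[0,0,0]],[[0,0,0],[0,0,0]]]' -1 -; python3 go.py|head -1;  python3 - <<'E'
from h import *
from station import manip
a=[]
for n,(u,v) in (("top",(190,130)),("scene",(190,140))):
    f=manip.grab_frame(n);a.append(cv2.resize(f["frame"][v:v+140,u:u+200,::-1],None,fx=2,fy=2,interpolation=cv2.INTER_CUBIC))
cv2.imwrite("pics/a7.png",np.hstack(a))
E
```

```text
clock: 25.48
ee_pos: [0.5344, -0.2964, 0.1866]
tcp_rot: [-0.477, 0.476, 0.523, -0.522]
wrist_force: [0.6, -0.2, 0.1]
finger_gap: 0.0853
t 25.48 lane xyz mm [   9.4 -275.6  186.6] gap 85.3 F [ 0.6 -0.2  0.1] j [-0.58  0.52  1.54  0.    1.08 -2.25]
```

View pics/a7.png

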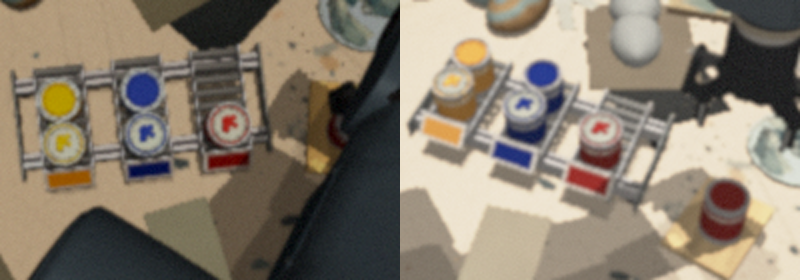

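The blue lane is done. Pick red from the board: 139 mm down.

```bash
python3 -m creep '[[[0,0.03,0],[0,0,0]],[[0,0.03,0],[0,0,0]],[[0,0.03,0],[0,0,0]],[[0,0.025,0],[0,0,0]],[[0,0.015,0],[0,0,0]],[[0,0.008,0],[0,0,0]],[[0,0,0],[0,0,0]]]' - - && python3 -m creep '[[[0,0,0],[0,0,0]],[[0,0,0],[0,0,0]],[[0,0,0],[0,0,0]],[[0,0,0],[0,0,0]],[[0,0,0],[0,0,0]],[[0,0,0],[0,0,0]],[[0,0,0],[0,0,0]],[[0,0,0],[0,0,0]]]' 1 40; python3 go.py|head -1
```

```text
clock: 26.45
ee_pos: [0.5346, -0.2968, 0.0488]
tcp_rot: [0.476, -0.476, -0.523, 0.523]
wrist_force: [0.2, -0.8, -1.1]
finger_gap: 0.0853
clock: 27.45
ee_pos: [0.5348, -0.2971, 0.0496]
tcp_rot: [-0.476, 0.477, 0.523, -0.522]
wrist_force: [-0.8, 2.0, 5.3]
finger_gap: 0.0556
t 27.45 lane xyz mm [   9.7 -276.3   49.6] gap 55.6 F [-0.8  2.   5.3] j [-0.58  0.71  1.61  0.    0.82 -2.25]
```

```bash
python3 -m creep '[[[0,-0.01,0],[0,0,0]],[[0,-0.025,0],[0,0,0]],[[0,-0.03,0],[0,0,0]],[[0,-0.03,0],[0,0,0]],[[0,-0.03,0],[0,0,0]],[[0,-0.03,0],[0,0,0]],[[0.034,0,-0.016],[0,0,0]],[[0.034,0,-0.016],[0,0,0]],[[0.034,0,-0.016],[0,0,0]],[[0.034,0,-0.015],[0,0,0]],[[0.034,0,-0.014],[0,0,0]],[[0,0,0],[-0.06,0,0]],[[0,0,0],[-0.06,0,0]],[[0,0,0],[0,0,0]],[[0,0.03,0.0036],[0,0,0]],[[0,0.03,0.0036],[0,0,0]],[[0,0.022,0.0027],[0,0,0]],[[0,0.015,0.0018],[0,0,0]],[[0,0.010,0.0012],[0,0,0]],[[0,0,0],[0,0,0]]]' - -; python3 go.py;  python3 - <<'E'
from h import *
from station import manip
f=manip.grab_frame("scene");cv2.imwrite("pics/a8.png",cv2.resize(f["frame"][130:280,180:380,::-1],None,fx=3,fy=3,interpolation=cv2.INTER_CUBIC))
E
```

```text
clock: 29.95
ee_pos: [0.5954, -0.1205, 0.0957]
tcp_rot: [-0.447, 0.504, 0.553, -0.49]
wrist_force: [0.5, 0.3, -2.5]
finger_gap: 0.0547
t 29.95 lane xyz mm [  86.3 -106.    95.7] gap 54.7 F [ 0.5  0.3 -2.5] j [-0.3   0.59  1.69  0.07  0.75 -2.  ]
[[-0.092  0.118 -0.989]
 [ 0.996  0.011 -0.091]
 [ 0.    -0.993 -0.119]]
1 [0.119 0.    0.   ] tool z [-1.   -0.09 -0.  ]
-1 [ 0.    -3.136 -0.187] tool z [1.   0.09 0.  ]
board [  10.9 -276.3   12. ] Y [ 48.3 106.9   0. ] R [  47.1 -105.9    0. ]
```

View pics/a8.png

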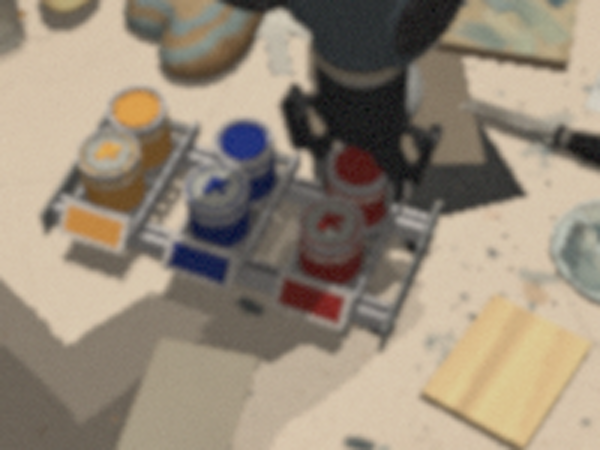

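Fresh red is behind opened red, inside the lane. Ease it down.

```bash
python3 -m creep '[[[0,0.001,0],[0,0,0]],[[0,0.001,0],[0,0,0]],[[0,0.001,0],[0,0,0]],[[0,0,0],[0,0,0]],[[0,0,0],[0,0,0]]]' - - ; python3 go.py|head -1
```

```text
clock: 30.62
ee_pos: [0.5958, -0.1205, 0.093]
tcp_rot: [-0.447, 0.504, 0.553, -0.49]
wrist_force: [0.2, 0.1, -2.8]
finger_gap: 0.0553
t 30.62 lane xyz mm [  86.7 -106.1   93. ] gap 55.3 F [ 0.2  0.1 -2.8] j [-0.29  0.6   1.69  0.07  0.74 -2.  ]
```

```bash
python3 -m creep '[[[0,0.001,0],[0,0,0]],[[0,0.001,0],[0,0,0]],[[0,0,0],[0,0,0]],[[0,0,0],[0,0,0]]]' - - ; python3 go.py|head -1
```

```text
clock: 31.12
ee_pos: [0.596, -0.1205, 0.0909]
tcp_rot: [-0.447, 0.504, 0.553, -0.49]
wrist_force: [0.0, 0.4, -1.4]
finger_gap: 0.0556
t 31.12 lane xyz mm [  87.  -106.1   90.9] gap 55.6 F [ 0.   0.4 -1.4] j [-0.29  0.6   1.69  0.07  0.74 -2.  ]
```

```bash
python3 -m creep '[[[0,0.001,0],[0,0,0]],[[0,0,0],[0,0,0]],[[0,0,0],[0,0,0]]]' - - ; python3 go.py|head -1
```

```text
clock: 31.5
ee_pos: [0.5965, -0.1205, 0.0904]
tcp_rot: [-0.447, 0.504, 0.553, -0.49]
wrist_force: [-0.9, 0.6, 5.3]
finger_gap: 0.0549
t 31.5 lane xyz mm [  87.4 -106.1   90.4] gap 54.9 F [-0.9  0.6  5.3] j [-0.29  0.6   1.69  0.07  0.74 -2.01]
```

```bash
python3 -m creep '[[[0,0,0],[0,0,0]],[[0,0,0],[0,0,0]],[[0,0,0],[0,0,0]],[[0,0,0],[0,0,0]],[[0,0,0],[0,0,0]],[[0,0,0],[0,0,0]],[[0,-0.02,0],[0,0,0]],[[0,-0.03,0],[0,0,0]],[[0,-0.03,0],[0,0,0]],[[0,-0.03,0],[0,0,0]],[[-0.04,0,0],[0,0,0]],[[-0.045,0,0.01],[0,0,0]],[[-0.045,0,0.01],[0,0,0]],[[-0.045,0,0.01],[0,0,0]],[[-0.045,0,0.01],[0,0,0]],[[-0.03,0,0.01],[0,0,0]],[[0,0,0],[0,0,0]],[[0,0,0],[0,0,0]]]' -1 -
python3 - <<'E'
from h import *
from go import lane
from station import manip
a=[]
for n,(u,v) in (("top",(190,130)),("scene",(190,140))):
    f=manip.grab_frame(n);a.append(cv2.resize(f["frame"][v:v+140,u:u+200,::-1],None,fx=2,fy=2,interpolation=cv2.INTER_CUBIC))
    if n=="top":
        for o in lids(f,(190,325,140,225),.09,.14): print(*o,(lane([*o[3][:2],0])*1e3).round(1))
cv2.imwrite("pics/a9.png",np.hstack(a))
E
```

```text
clock: 33.75
ee_pos: [0.5567, -0.3747, 0.1941]
tcp_rot: [-0.447, 0.504, 0.553, -0.49]
wrist_force: [-0.4, -0.0, 0.0]
finger_gap: 0.0854
[303.1 180.7] 788 [ 0.5582 -0.124   0.1137] [ 0.5569 -0.1252  0.0554] [140.  92.  82.] [  47.5 -107.2    0. ]
[262.  185.4] 755 [ 0.5474 -0.0194  0.1137] [ 0.5459 -0.0189  0.055 ] [ 96. 101. 123.] [46.4 -0.3  0. ]
[220.5 190.2] 759 [0.5364 0.0853 0.1135] [0.536  0.0898 0.0545] [151. 137.  78.] [ 46.5 108.9   0. ]
```

View pics/a9.png

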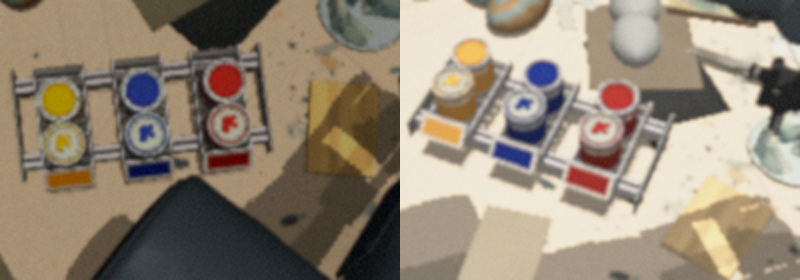

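All three lanes hold their own colour, with the opened tin in front and the fresh one close behind. The pair centres match the starting geometry (radius 55 mm, mid x about 47 mm).

```bash
python3 -c "
from station import manip
print(manip.sign_off())"
```

```text
the job is handed in; nothing more can be done
None
```

The job is done and handed in at about 34 s of the 112 s allowed. Each lane now holds only its card's colour, with the opened tin at the stop and the fresh tin close behind it.

- **What I did:** I parked fresh red on the board, moved fresh yellow to the yellow lane and fresh blue to the blue lane, then brought fresh red back to the red lane.
- **Last checks:** The final pictures show all six tins upright and the board empty. Each pair's lids fit a circle of about 55 mm radius, as they did at the start, so the pairs are touching and at the stop. The gripper was open and well clear of everything.
- **Forces:** The highest wrist reading was about 16 N, when setting red on the board.
- **Disagreements:** No check failed. Measured positions differed from plan by only 1–2 mm.

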